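# Feed the red-capped sample down the chute to the stop

## Robot

A 6-joint arm with a two-finger parallel gripper is mounted at the origin on the work surface; the furniture and walls round the work are solid. World frame = base frame: x ahead of the robot, y to its left, z up, the work surface at z = 0. Lengths are in mm, angles in rad, forces in N, time in s.
With the tool pointing down it reaches from about 275 to 725 mm from the base axis. Payload 15.9 kg.
Tool frame: the origin (TCP) lies at the very end of the fingers, on their centre line; the grasp point (between the pads) lies 19 mm behind it; z points along the fingers, y is the direction in which the jaws open and shut (so a half turn about z gives the same grasp; the last joint's range is limited). The gripper opens to 85 mm and grips with 20 to 120 N. Pads are 22 mm wide; open, the fingers measure 114 mm over their backs; the gripper's body (76 mm by 85 mm) begins 54 mm behind the grasp point. The pads swing forward as they close: fully open they stand 13 mm farther back than shut.
Start: joints at [-1.173, 0.213, -0.034, 1.323, 0, 1.571], TCP at [193.688, -460.945, 231.306] pointing down, gripper open.
Joint ranges: [-2.98, 2.98], [-0.74, 1.72], [-1.14, 1.35], [-2.1, 2.04], [-1.57, 1.44], [-3.14, 3.14]. Speed limits (rad/s): [1.89, 1.89, 2.39, 2.57, 3.14, 3.14].

## Interface

Orientations are given as a rotation vector (axis times angle).
In Python, from rig import r, eyes, ticket, boxes_of gives the robot as it stands. The module is installed in compiled form; this text tells all that it offers.
- The arm moves only by the tool arm_command, never from a script. Its arguments are lists of equal length, an entry for each row: "delta_pos": the shift along the tool's x, y, z in mm, a list of three; "rot": the turn, a rotation vector about the tool's x, y, z in degrees, a list of three; "claw": the opening, from 0 (shut) to 1 (fully open). In form: {"delta_pos": [[tx, ty, tz], ...], "rot": [[ax, ay, az], ...], "claw": [claw, ...]}. A call has 1 to 5 rows; each row is the pose to reach, as a shift and turn from the pose commanded when the call began, along the tool's axes at that moment; what a row does not reach only later rows make up. A row lasts 1/8 s, in which the tool goes at most 62.5 mm and 10.7 degrees, less where a joint would pass 70% of its speed; a pose out of reach is approached as far as the arm can. A call with a gripper value outside its range is refused whole. The fingers move at their own pace and stop on an object; "newtons" is the grip in N (left out, the last holds). Time passes only in rows, so rows that repeat a pose let the fingers close. It gives the time, the measured TCP pose, the force and the opening at its end, in the units of the state.
- r.state(): the state, without advancing time (a new reading comes with each control period).
- eyes.camera(name): name is "scene" or "top" or "wrist"; returns (picture, depth): 400x640x3 uint8, red, green, blue; 400x640 float32, mm along the optical axis (not along the pixel's ray), 0 where there is no reading.
- eyes.camera_model(name): a dict with "fx", "fy", "cx", "cy" (pixels), "distortion" ([k1, k2, p1, p2, k3] as OpenCV has them; the pictures are not rectified), "position" and "rotation" of the camera in the world; the wrist camera has in their place "tool_from_camera" (4x4, takes a point from camera to tool coordinates, whose origin is the TCP and whose axes are the flange's). Camera axes: x right, y up, looking along -z (the intrinsics and any distortion apply to the point x, -y, -z); pixel columns grow to the right and rows downward; lengths in mm; the calibration is good to about 2 mm. A picture is of the moment at which its call begins: read the wrist's pose just before it. camera_model takes no time and is no camera call.
- ticket.finish_job(): hands the job in, once; it reports no verdict.
Trained networks look in the newest picture that a camera, given by its name, has taken for a name from the list of things; names that differ only in an ending like _2 or _b are one class to them, and where a whole thing is asked for, a point or a joint stands for the part that bears it (a point fixed in the world has none). Each returns a list of dicts, best first, with "score" (0 to 1); they miss things now and then, are a little off and sometimes report something else, mostly with a low value. They report only what shows in the picture. A call takes as long as a camera call.
- boxes_of(thing, camera): "centre" ([x, y, z] in mm, in world coordinates, good to about 4 mm: the middle of the surface that is visible of it).
The state is a dict: "t": time; "qpos": joint angles; "qvel": joint speeds; "joint_torque": joint torques, N m; "eef_pos": TCP position; "orientation": TCP orientation; "force": force on the tool from outside, world axes, zero at the start; "ft_torque": the same for the moment, N m; "width": finger opening in mm.
Only numpy, scipy, OpenCV 4.12 (cv2) and the standard library are available. Lean on these libraries where they do the work, as an engineer would, in place of code of your own. Each camera call takes 0.05 s, during which the arm holds its last target.

## Task

Two grey sample carriers wait on the level top of the two-lane feed chute. Push the one that carries the red-capped vial down its sloped lane, sliding it and never lifting it off the chute, until it rests upright on the slope against the yellow stop at the bottom. Leave the blue-capped carrier where it is.

Things in the scene. Friction and masses are not known exactly. Their poses are not given: they have to be found in the camera images.
- feed_chute: White two-lane chute, 248 x 145 mm, fixed. Origin on the bench under it; z up, +x down the chute, y across. Floor level at z = 60 mm for x -130 (open end) to -45, then falling 10 degrees to x = 117. Lanes centred on y = +40 and -40, 53 mm wide, between rails 10 mm tall. Carriers do not slide by themselves: they stay where left.
- stop_1 (a point): Foot of the yellow stop blade of the lane at chute y = +40 mm, where its face meets the floor (chute x = 88, z = 37 mm). Blade 22 mm tall, square to the slope, rigid; a black actuator 20 mm tall stands behind it. A carrier resting against it has its origin at chute x = 64, z = 41 mm.
- stop_2 (a point): The same point of the other stop, in the lane at chute y = -40 mm.
- red_carrier: The carrier to push: grey round puck, 48 mm diameter, 26 mm tall, with a red-capped vial (27 mm diameter) fixed upright in its middle, 61 mm tall overall, about 0.18 kg, loose. Origin: centre of the puck's underside; z up along the vial. Starts upright on the level top of either lane (chute x between -97 and -70 mm).
- blue_carrier: The same carrier with a blue-capped vial, standing at the top of the other lane; to be left alone. Origin: centre of its underside; z up.

How it is judged:
By the outcome, as a careful person would: the job done as asked, in the order asked, and still so for the second after the job is handed in, with the robot touching nothing.
It also fails if it takes over 32 s, if anything falls off the work surface, if the arm or the gripper's body presses on something with over 40 N, if the wrist force passes 120 N, or if a joint passes its speed limit or range.

## Working session

There is one attempt and no reset: what is moved stays moved. The work goes in short steps, Python scripts to look and compute and a tool call to move; the robot and the scene stay as the last step left them, time stands still between calls to the robot, and variables do not carry over. Pictures are saved under pics/ and viewed, and the job is handed in when it is done.

Besides the shell and the picture viewer there is one more tool, called after "Request:" as name(argument=value, ...) on one line, values as JSON. arm_command: Moves the arm, as the interface text tells. Its arguments: {"type":"object","properties":{"delta_pos":{"type":"array","items":{"type":"array","items":{"type":"number"}}},"rot":{"type":"array","items":{"type":"array","items":{"type":"number"}}},"claw":{"type":"array","items":{"type":"number"}},"newtons":{"type":"number"}},"required":["delta_pos","rot","claw"]}

```bash
mkdir -p pics; python3 - <<'E'
from rig import r, eyes, ticket, boxes_of
import cv2, numpy as np
s=r.state(); print({k:np.round(v,3) for k,v in s.items()})
for n in ("top","scene"):
    p,d=eyes.camera(n); cv2.imwrite(f"pics/{n}0.png",p[:,:,::-1]); np.save(f"pics/{n}0.npy",d)
    m=eyes.camera_model(n); print(n,m)
    for th in ("red_carrier","blue_carrier","feed_chute"):
        print(th,boxes_of(th,n)[:2])
E
```

```text
{'t': np.float64(0.0), 'qpos': array([-1.173,  0.213, -0.035,  1.324, -0.   ,  1.571]), 'qvel': array([-0.002, -0.001,  0.001,  0.001,  0.001,  0.   ]), 'joint_torque': array([ 1.0000e-03, -6.8615e+01,  4.8713e+01,  1.7000e-02, -0.0000e+00,
        0.0000e+00]), 'eef_pos': array([ 193.544, -460.647,  230.823]), 'orientation': array([-3.079, -0.621,  0.   ]), 'force': array([0.064, 0.102, 0.343]), 'ft_torque': array([-0.047, -0.02 ,  0.014]), 'width': np.float64(85.394)}
top {'fx': 457.80787056079726, 'fy': 457.80787056079726, 'cx': 324.99501562811935, 'cy': 204.64393585058025, 'distortion': array([0.00434995, 0.        , 0.        , 0.        , 0.        ]), 'position': array([ 385.79214034, -267.68590305,  921.25206585]), 'rotation': array([ 0.08816478, -0.09096728, -1.57332857])}
red_carrier [{'centre': [537.8, -297.3, 86.4], 'score': 0.73}]
blue_carrier [{'centre': [553.0, -220.6, 84.8], 'score': 0.64}]
feed_chute [{'centre': [457.3, -255.6, 57.9], 'score': 0.63}]
scene {'fx': 409.0086398730377, 'fy': 409.0086398730377, 'cx': 317.43828359990385, 'cy': 206.82751733024156, 'distortion': array([-0.04408115,  0.        ,  0.        ,  0.        ,  0.        ]), 'position': array([ 188.07270915, -863.1495131 ,  596.12699937]), 'rotation': array([ 0.87622557, -0.23982847, -0.4412524 ])}
red_carrier [{'centre': [538.7, -311.3, 86.5], 'score': 0.71}]
blue_carrier [{'centre': [539.1, -225.7, 88.6], 'score': 0.64}]
feed_chute [{'centre': [447.2, -277.6, 52.7], 'score': 0.87}]
```

View pics/top0.png

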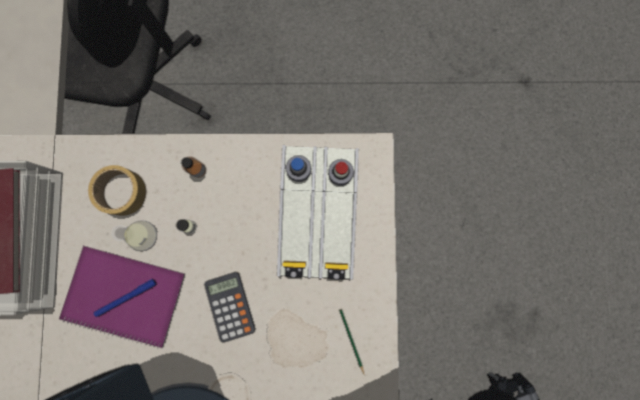

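View pics/scene0.png

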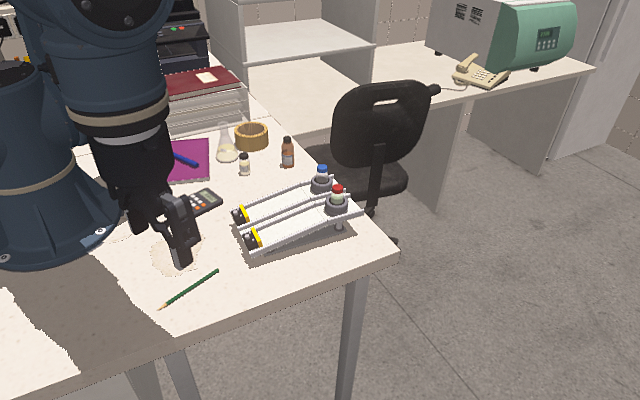

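The top picture shows the red carrier at (341,170) in the right lane and the blue one at (298,167). The yellow stops are at (337,266) and (294,264), so downhill is towards the robot, along world -x. Next I measure the chute pose.

```bash
cat > h.py <<'E'
import numpy as np, cv2
from scipy.spatial.transform import Rotation as R
from rig import eyes
def cloud(n,d):
    m=eyes.camera_model(n); K=np.array([[m["fx"],0,m["cx"]],[0,m["fy"],m["cy"]],[0,0,1.]])
    v,u=np.mgrid[0:400,0:640]
    un=cv2.undistortPoints(np.stack([u,v],-1).reshape(-1,1,2).astype(np.float64),K,m["distortion"]).reshape(400,640,2)
    P=np.dstack([un[...,0]*d,-un[...,1]*d,-d])
    rot=np.array(m["rotation"]); Rm=R.from_rotvec(rot).as_matrix() if rot.size==3 else rot
    W=P@Rm.T+m["position"]; W[d==0]=np.nan
    return W
def masks(p):
    h=cv2.cvtColor(p,cv2.COLOR_RGB2HSV).astype(int); H,S,V=h[...,0],h[...,1],h[...,2]
    return dict(red=((H<8)|(H>172))&(S>150)&(V>80), blue=(H>100)&(H<125)&(S>120)&(V>80), yellow=(H>18)&(H<32)&(S>150)&(V>120))
E
python3 - <<'E'
from h import *
for n in ("top","scene"):
    p=cv2.imread(f"pics/{n}0.png")[:,:,::-1].copy(); W=cloud(n,np.load(f"pics/{n}0.npy"))
    reg=(W[...,0]>380)&(W[...,0]<640)&(W[...,1]>-370)&(W[...,1]<-170)&(W[...,2]>15)
    print(n,"bench z",np.nanmedian(W[300:310,230:235,2]) if n=="top" else "")
    for k,m in masks(p).items():
        q=W[m&reg]; 
        if k=="yellow":
            for sgn in (0,1):
                s=q[(q[:,1]<-260)==bool(sgn)]; print(k,sgn,len(s),np.median(s,0),s.min(0),s.max(0))
        else:
            t=q[q[:,2]>np.percentile(q[:,2],95)-6]; print(k,len(q),len(t),np.median(t,0),t.min(0),t.max(0))
    # chute outline
    q=W[reg&(W[...,2]<80)]
    h=cv2.minAreaRect(q[:,:2].astype(np.float32)); print("rect",h)
    hi=W[reg&(W[...,2]>25)&(W[...,2]<75)]
    # rail/floor profile
    c=np.median(hi,0);print(len(hi))
E
python3 - <<'E'
import cv2
p=cv2.imread('pics/top0.png')[135:290,265:375]
cv2.imwrite('pics/topz.png',cv2.resize(p,None,fx=3.8,fy=3.8,interpolation=cv2.INTER_CUBIC))
E
```

```text
top bench z 12.856012177232856
red 90 90 [ 542.95867957 -298.06006372  120.75756277] [ 533.52915625 -307.08826156  117.6455945 ] [ 552.48274839 -289.142162    124.63552851]
blue 111 108 [ 550.4633742  -219.78362155  120.63377992] [ 541.36536162 -228.83268454  117.85738205] [ 561.35726815 -209.20427174  124.17464183]
  return _methods._mean(a, axis=axis, dtype=dtype,
  ret = um.true_divide(
Traceback (most recent call last):
ValueError: zero-size array to reduction operation minimum which has no identity
```

View pics/topz.png

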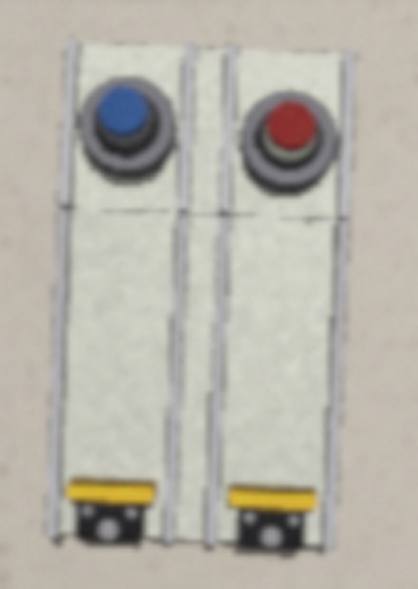

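```bash
python3 - <<'E'
from h import *
from scipy.optimize import least_squares
n="top"; m=eyes.camera_model(n); K=np.array([[m["fx"],0,m["cx"]],[0,m["fy"],m["cy"]],[0,0,1.]])
Rm=R.from_rotvec(m["rotation"]).as_matrix()
def ray(u,v,z):
    a=cv2.undistortPoints(np.array([[[u,v]]],float),K,m["distortion"])[0,0]
    d=Rm@np.array([a[0],-a[1],-1]); return m["position"]+d*(z-m["position"][2])/d[2]
# chute pts (x,y,z) <-> zoom pix
obs=[((-130,72,70),(352,52)),((-130,-72,70),(70,42)),((-45,72,70),(346,216)),((-45,-72,70),(63,207)),((117,72,41.5),(328,549)),((117,-72,41.5),(53,543)),((-130,8,70),(232,47)),((-130,-8,70),(190,46))]
A=[];B=[]
for c,(u,v) in obs:
    w=ray(265+(u+.5)/3.8-.5,135+(v+.5)/3.8-.5,c[2]); A.append(c);B.append(w);
A=np.array(A,float);B=np.array(B)
def f(x,): 
    q=R.from_euler('z',x[2]).apply(A); return (q[:,:2]+x[:2]-B[:,:2]).ravel()
s=least_squares(f,[440,-260,3.1]); print(s.x,np.degrees(s.x[2])); print(s.fun.reshape(-1,2).round(1))
x=s.x; inv=lambda w:R.from_euler('z',-x[2]).apply(np.array(w)-[x[0],x[1],0])
print("red",inv([542.96,-298.06,120.8]),"blue",inv([550.5,-219.8,120.6]))
for n in ("top","scene"):
    p=cv2.imread(f"pics/{n}0.png")[:,:,::-1].copy(); W=cloud(n,np.load(f"pics/{n}0.npy"))
    mk=masks(p); q=W[mk["yellow"]]; q=inv(q[~np.isnan(q[:,0])]); q=q[(abs(q[:,0]-90)<30)&(abs(q[:,1])<80)]
    for sg in(-1,1):
        t=q[q[:,1]*sg>0]; print(n,"yellow",len(t),t.mean(0).round(1),t.min(0).round(1),t.max(0).round(1))
    for c in("red","blue"):
        q=W[mk[c]]; q=inv(q[~np.isnan(q[:,0])]); q=q[(abs(q[:,0])<150)&(abs(q[:,1])<80)]
        print(n,c,len(q),q.min(0).round(1),q.max(0).round(1))
E
```

```text
[ 463.87862103 -255.02899699    3.09905754] 177.56291741757843
[[ 0.1 -1.3]
 [ 0.5  1.7]
 [-2.1 -1.7]
 [-1.1  2.3]
 [-0.1 -3.9]
 [ 2.5  2.6]
 [ 0.   2.7]
 [ 0.1 -2.3]]
red [-80.83962812  39.6293609  120.8       ] blue [-85.04501388 -38.88047244 120.6       ]
top yellow 111 [ 93.1 -40.3  57.3] [ 88.5 -60.8  52.6] [ 98.1 -21.3  61.7]
top yellow 104 [93.4 39.  57.2] [89.  19.7 51.8] [98.5 59.  61.3]
top red 90 [-90.5  30.7 117.6] [-71.4  48.5 124.6]
top blue 111 [-95.8 -49.5 114.6] [-75.9 -29.7 124.2]
scene yellow 65 [ 93.8 -33.8  55.6] [ 89.5 -62.   43. ] [ 97.4 -17.8  60.1]
scene yellow 78 [94.3 46.1 55.5] [88.7 19.3 39.1] [98.1 61.1 60.7]
scene red 70 [-91.4  30.9 112.3] [-70.4  50.7 122.8]
scene blue 65 [-95.7 -49.8 113.2] [-74.7 -27.7 124.8]
```

```bash
cat >> h.py <<'E'
X=[463.9,-255.0,3.09906]
def c2w(c): return R.from_euler('z',X[2]).apply(np.array(c,float))+[X[0],X[1],0]
def w2c(w): return R.from_euler('z',-X[2]).apply(np.array(w,float)-[X[0],X[1],0])
def plan(*cs):
    from rig import r
    s=r.state(); T=R.from_rotvec(s["orientation"])
    G=R.from_matrix(np.array([[-1,0,0],[0,1,0],[0,0,-1.]])) ; G=R.from_euler('z',X[2])*G
    print("t",s["t"],"tcp chute",w2c(s["eef_pos"]).round(1),"F chute",R.from_euler('z',-X[2]).apply(s["force"]).round(1),"rot",np.degrees((T.inv()*G).as_rotvec()).round(2),"w",s["width"])
    for c in cs: print(c,T.inv().apply(c2w(c)-s["eef_pos"]).round(1))
E
python3 - <<'E'
from h import *
plan((-145,39.6,180),(-145,39.6,120))
E
```

```text
t 0.4 tcp chute [261.2 217.2 231.3] F chute [-0.   0.3  0.5] rot [-1.000e-02 -0.000e+00  2.523e+01] w 85.20670683357407
(-145, 39.6, 180) [443.2  12.5  51.3]
(-145, 39.6, 120) [443.2  12.5 111.3]
```

Request:
arm_command(delta_pos=[[60,2,5],[120,3,10],[180,5,20],[240,7,30],[300,8,40]], rot=[[0,0,8],[0,0,16],[0,0,25.2],[0,0,25.2],[0,0,25.2]], claw=[0,0,0,0,0], newtons=60)

```text
t: 1.02
eef_pos: [475.1, -351.1, 191.0]
orientation: [3.141, -0.066, 0.0]
force: [0.8, -1.2, -0.4]
width: -0.1
```

```bash
python3 - <<'E'
from h import *
plan((-145,39.6,180),(-145,39.6,120))
E
```

```text
t 1.025 tcp chute [-15.3  95.6 191. ] F chute [-0.9  1.2 -0.4] rot [ 0.01 -0.01  0.03] w -0.12073212968249632
(-145, 39.6, 180) [129.7 -55.9  11. ]
(-145, 39.6, 120) [129.7 -55.9  71. ]
```

Request:
arm_command(delta_pos=[[50,-22,4],[100,-44,8],[129.7,-55.9,11],[129.7,-55.9,30],[129.7,-55.9,50]], rot=[[0,0,0],[0,0,0],[0,0,0],[0,0,0],[0,0,0]], claw=[0,0,0,0,0])

```text
t: 1.65
eef_pos: [605.8, -301.4, 140.4]
orientation: [3.141, -0.065, -0.0]
force: [-1.2, -0.5, -0.0]
width: -0.1
```

```bash
python3 - <<'E'
from h import *
plan((-145,39.6,69.5),(-130,39.6,69.5))
p,d=eyes.camera("scene"); cv2.imwrite("pics/s1.png",cv2.resize(p[140:290,200:400,::-1],None,fx=4,fy=4))
p,d=eyes.camera("top"); cv2.imwrite("pics/t1.png",cv2.resize(p[120:290,250:390,::-1],None,fx=3.5,fy=3.5))
E
```

```text
t 1.65 tcp chute [-143.7   40.3  140.4] F chute [ 1.1  0.6 -0. ] rot [0.   0.   0.07] w -0.1417636968036973
(-145, 39.6, 69.5) [ 1.3 -0.7 70.9]
(-130, 39.6, 69.5) [-13.7  -0.7  70.9]
```

View pics/s1.png

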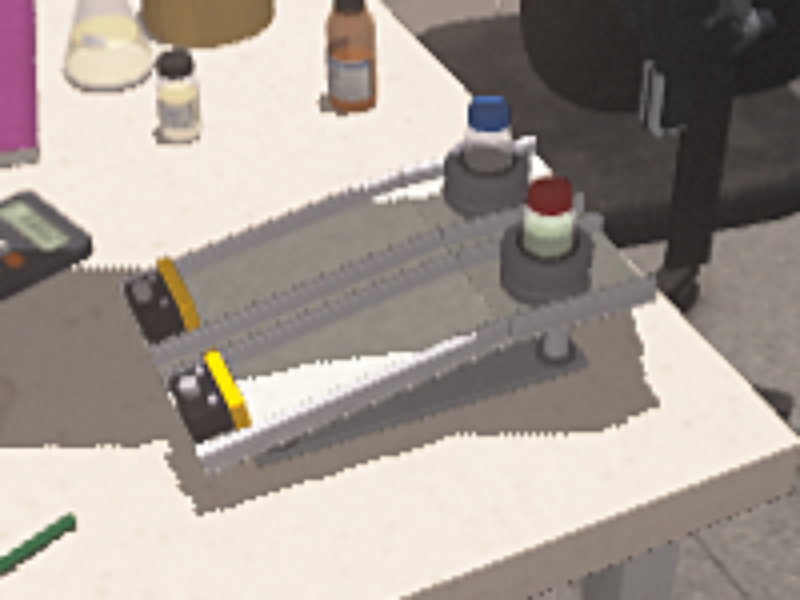

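View pics/t1.png

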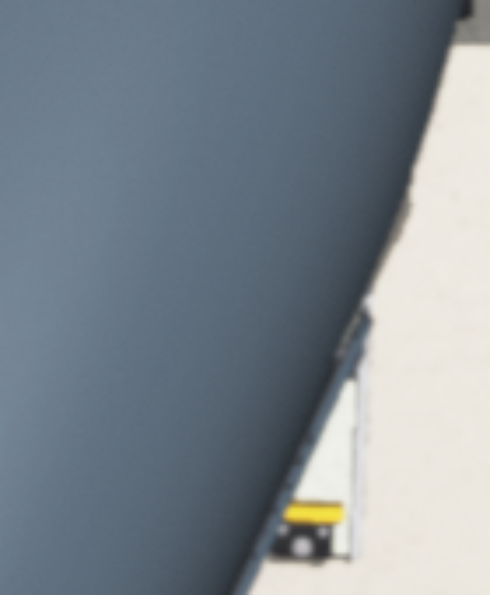

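Request:
arm_command(delta_pos=[[1,-0.7,25],[1,-0.7,50],[1,-0.7,70],[1,-0.7,71],[1,-0.7,71]], rot=[[0,0,0],[0,0,0],[0,0,0],[0,0,0],[0,0,0]], claw=[0,0,0,0,0])

```text
t: 2.38
eef_pos: [606.8, -301.3, 71.6]
orientation: [3.14, -0.066, 0.002]
force: [-0.4, 0.1, -0.3]
width: 0.3
```

```bash
python3 - <<'E'
from h import *
plan((-122,39.6,69.5))
p,d=eyes.camera("scene"); cv2.imwrite("pics/s2.png",cv2.resize(p[140:290,200:400,::-1],None,fx=4,fy=4))
E
```

```text
t 2.375 tcp chute [-144.7   40.2   71.6] F chute [ 0.4 -0.1 -0.3] rot [ 0.03 -0.06  0.02] w 0.2828834916236388
(-122, 39.6, 69.5) [-22.7  -0.6   2.1]
```

View pics/s2.png

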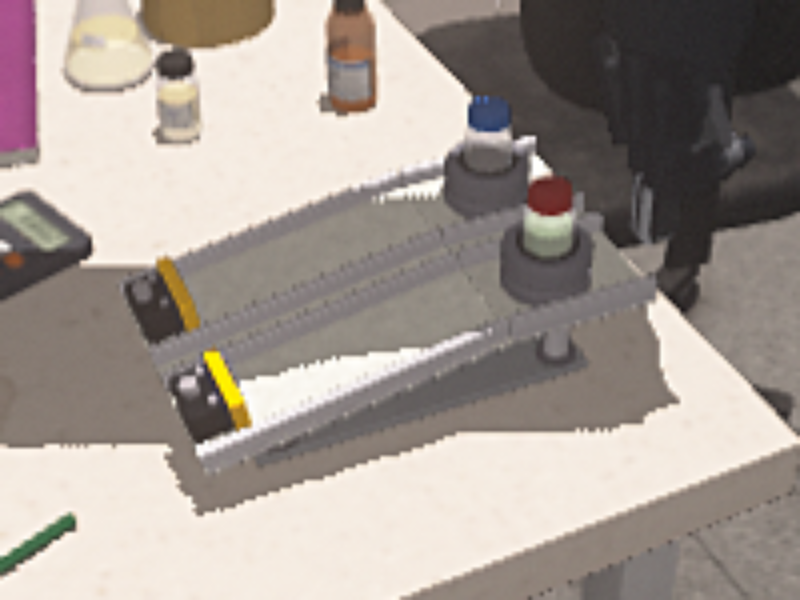

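The fingers are just beyond the open end at crop (640,235), at puck height. I start pushing in the tool's -x direction.

Request:
arm_command(delta_pos=[[-7,-0.5,2],[-14,-0.5,2],[-20,-0.5,2],[-25,-0.5,2],[-30,-0.5,2]], rot=[[0,0,0],[0,0,0],[0,0,0],[0,0,0],[0,0,0]], claw=[0,0,0,0,0])

```text
t: 3.05
eef_pos: [576.2, -299.3, 68.4]
orientation: [3.141, -0.066, 0.001]
force: [1.6, 0.1, 1.0]
width: 0.2
```

Request:
arm_command(delta_pos=[[-5,0,0],[-10,0,0],[-15,0,0],[-20,0,0],[-25,0,0]], rot=[[0,0,0],[0,0,0],[0,0,0],[0,0,0],[0,0,0]], claw=[0,0,0,0,0])

```text
t: 3.68
eef_pos: [551.1, -298.2, 68.3]
orientation: [3.141, -0.066, 0.0]
force: [2.3, 0.2, 1.3]
width: -0.0
```

```bash
python3 - <<'E'
from h import *
plan((-45,39.6,69))
p,d=eyes.camera("scene"); cv2.imwrite("pics/s3.png",cv2.resize(p[140:290,200:400,::-1],None,fx=4,fy=4))
E
```

```text
t 3.675 tcp chute [-89.   39.5  68.3] F chute [-2.3 -0.3  1.3] rot [ 0.   -0.    0.03] w -0.034886461354561374
(-45, 39.6, 69) [-44.    0.1  -0.7]
```

View pics/s3.png

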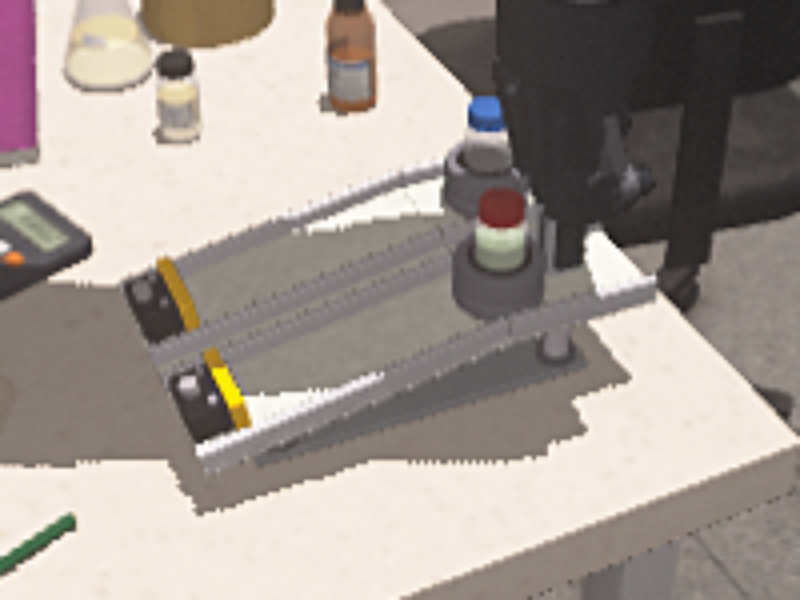

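The carrier is sliding upright at crop (498,265), close to the knee. I keep going over the knee and follow the slope.

Request:
arm_command(delta_pos=[[-4,0,-0.5],[-8,0,-0.7],[-12,0,-0.7],[-16,0,-0.7],[-20,0,-0.7]], rot=[[0,0,0],[0,0,0],[0,0,0],[0,0,0],[0,0,0]], claw=[0,0,0,0,0])

```text
t: 4.35
eef_pos: [531.0, -297.3, 68.9]
orientation: [-3.141, 0.066, 0.001]
force: [1.1, -0.1, -0.0]
width: -0.0
```

Request:
arm_command(delta_pos=[[-5,0,0],[-10,0,0],[-15,0,0],[-20,0,0],[-25,0,0.2]], rot=[[0,0,0],[0,0,0],[0,0,0],[0,0,0],[0,0,0]], claw=[0,0,0,0,0])

```text
t: 4.97
eef_pos: [506.1, -296.3, 68.8]
orientation: [3.141, -0.066, 0.0]
force: [1.0, 0.0, -0.0]
width: -0.2
```

```bash
python3 - <<'E'
from h import *
plan((20,39.6,57.5),(31,39.6,55.6))
p,d=eyes.camera("scene"); cv2.imwrite("pics/s4.png",cv2.resize(p[140:290,200:400,::-1],None,fx=4,fy=4))
E
```

```text
t 4.975 tcp chute [-43.9  39.5  68.8] F chute [-1.  -0.1 -0. ] rot [ 0.   -0.    0.03] w -0.21273233201705502
(20, 39.6, 57.5) [-63.9   0.1  11.3]
(31, 39.6, 55.6) [-74.9   0.1  13.2]
```

View pics/s4.png

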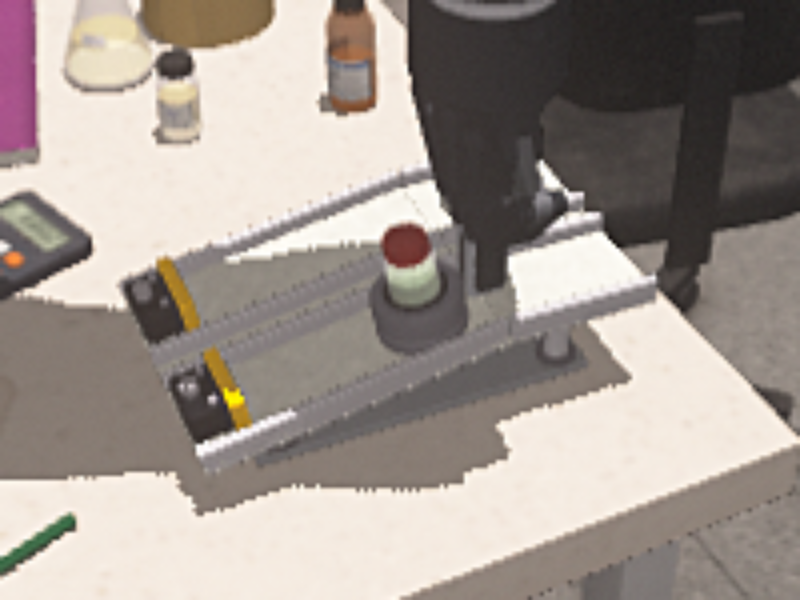

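The carrier sits flat on the slope at crop (420,295). I continue along the slope.

Request:
arm_command(delta_pos=[[-5,0,0.9],[-10,0,1.8],[-15,0,2.6],[-20,0,3.5],[-25,0,4.4]], rot=[[0,0,0],[0,0,0],[0,0,0],[0,0,0],[0,0,0]], claw=[0,0,0,0,0])

```text
t: 5.65
eef_pos: [481.1, -295.3, 64.4]
orientation: [3.141, -0.066, 0.0]
force: [1.7, -0.1, 0.2]
width: -0.1
```

Request:
arm_command(delta_pos=[[-5,0,0.9],[-10,0,1.8],[-15,0,2.6],[-20,0,3.5],[-25,0,4.4]], rot=[[0,0,0],[0,0,0],[0,0,0],[0,0,0],[0,0,0]], claw=[0,0,0,0,0])

```text
t: 6.28
eef_pos: [456.2, -294.3, 60.0]
orientation: [3.141, -0.066, 0.0]
force: [0.3, -0.8, 0.8]
width: 0.1
```

```bash
python3 - <<'E'
from h import *
plan((31,39.6,55.6))
p,d=eyes.camera("scene"); cv2.imwrite("pics/s5.png",cv2.resize(p[140:290,200:400,::-1],None,fx=4,fy=4))
E
```

```text
t 6.275 tcp chute [ 6.1 39.6 60. ] F chute [-0.4  0.8  0.8] rot [ 0.   -0.    0.03] w 0.14269763865359295
(31, 39.6, 55.6) [-24.9   0.    4.4]
```

View pics/s5.png

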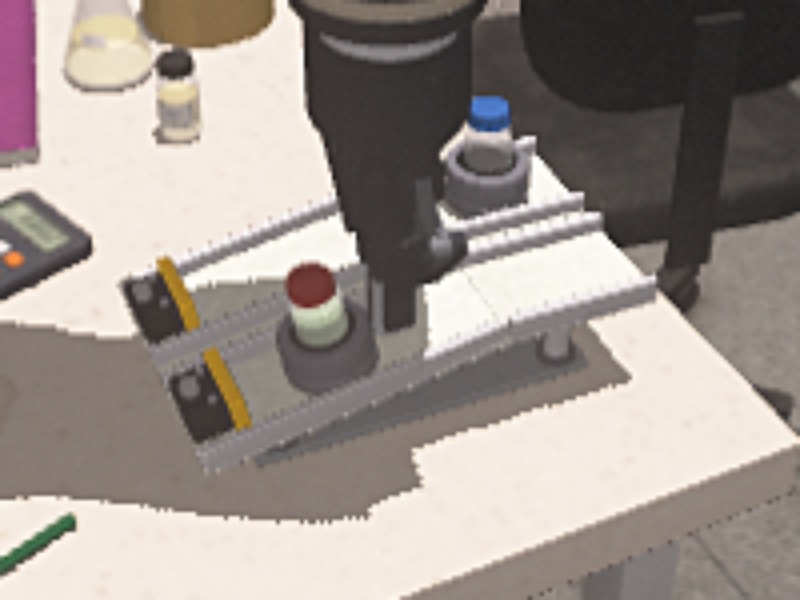

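Request:
arm_command(delta_pos=[[-4,0,0.7],[-8,0,1.4],[-12,0,2.1],[-16,0,2.8],[-20,0,3.5]], rot=[[0,0,0],[0,0,0],[0,0,0],[0,0,0],[0,0,0]], claw=[0,0,0,0,0])

```text
t: 6.95
eef_pos: [436.2, -293.4, 56.4]
orientation: [-3.141, 0.066, 0.0]
force: [-0.5, -1.3, -0.8]
width: 0.0
```

Request:
arm_command(delta_pos=[[-1,0,0.2],[-2,0,0.4]], rot=[[0,0,0],[0,0,0]], claw=[0,0])

```text
t: 7.2
eef_pos: [434.5, -293.3, 56.1]
orientation: [3.141, -0.066, 0.0]
force: [0.5, 0.4, -0.2]
width: -0.4
```

```bash
python3 - <<'E'
from h import *
plan((31,39.6,55.6))
p,d=eyes.camera("scene"); cv2.imwrite("pics/s6.png",cv2.resize(p[190:270,215:315,::-1],None,fx=7,fy=7))
E
```

```text
t 7.2 tcp chute [27.7 39.5 56.1] F chute [-0.4 -0.4 -0.2] rot [ 0.   -0.01  0.03] w -0.4201482761634984
(31, 39.6, 55.6) [-3.3  0.1  0.5]
```

View pics/s6.png

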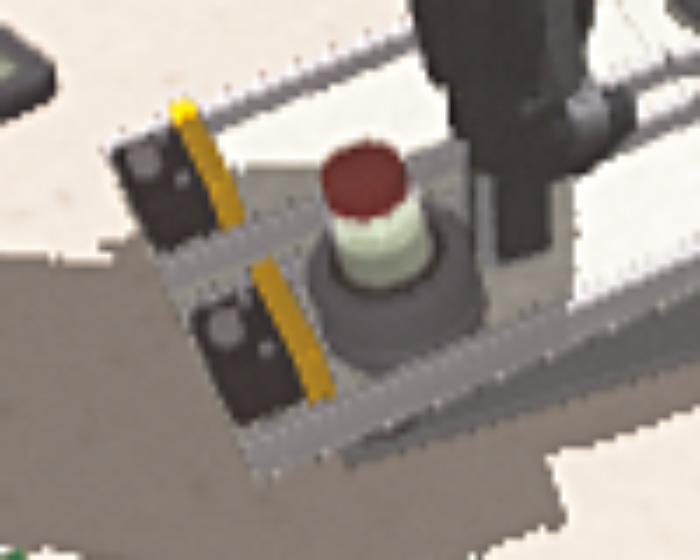

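Still a gap of a few mm to the blade. I go in millimetre steps and watch the force.

Request:
arm_command(delta_pos=[[-1,0,0.2],[-2,0,0.4],[-2.5,0,0.5]], rot=[[0,0,0],[0,0,0],[0,0,0]], claw=[0,0,0])

```text
t: 7.62
eef_pos: [432.0, -293.2, 55.6]
orientation: [3.141, -0.066, 0.0]
force: [1.1, 0.7, 1.2]
width: 0.3
```

Request:
arm_command(delta_pos=[[-0.7,0,0.1],[-1.4,0,0.2]], rot=[[0,0,0],[0,0,0]], claw=[0,0])

```text
t: 7.88
eef_pos: [430.6, -293.2, 55.4]
orientation: [3.141, -0.066, 0.0]
force: [2.4, -0.2, 0.3]
width: 0.1
```

```bash
python3 - <<'E'
from h import *
plan((33,39.6,55.2))
p,d=eyes.camera("scene"); cv2.imwrite("pics/s7.png",cv2.resize(p[190:270,215:315,::-1],None,fx=7,fy=7))
W=cloud("scene",d); q=W[masks(p)["red"]]; q=w2c(q[~np.isnan(q[:,0])]); q=q[(abs(q[:,0])<150)&(abs(q[:,1])<80)]; print(len(q),q.min(0),q.max(0))
E
```

```text
t 7.875 tcp chute [31.6 39.5 55.4] F chute [-2.4  0.1  0.3] rot [ 0.   -0.01  0.03] w 0.11182119395839082
(33, 39.6, 55.2) [-1.4  0.1  0.2]
24 [64.61555786 32.51319997 91.23636202] [ 84.22386184  51.62481595 102.66660407]
```

View pics/s7.png

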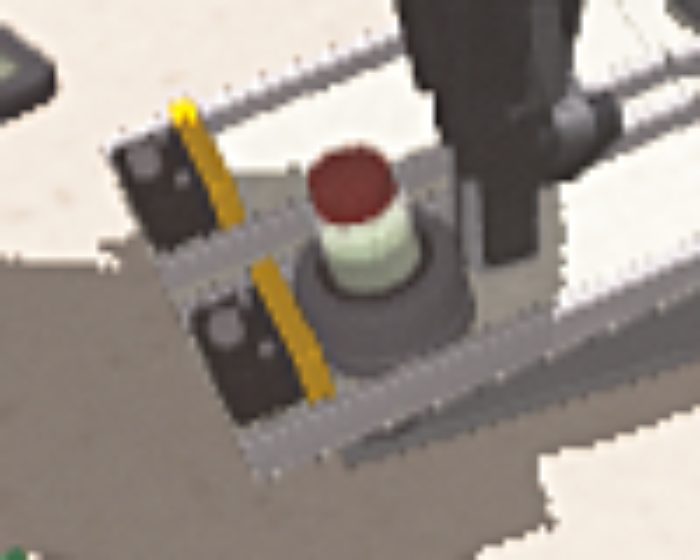

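Request:
arm_command(delta_pos=[[-0.7,0,0.1],[-1.4,0,0.2]], rot=[[0,0,0],[0,0,0]], claw=[0,0])

```text
t: 8.18
eef_pos: [430.2, -293.4, 55.6]
orientation: [3.141, -0.066, 0.003]
force: [8.9, -0.1, 0.8]
width: -0.1
```

```bash
python3 - <<'E'
from h import *
plan((33,39.6,55.2))
E
```

```text
t 8.175 tcp chute [32.  39.8 55.6] F chute [-8.9 -0.2  0.8] rot [ 0.02 -0.12  0.04] w -0.07444694704726285
(33, 39.6, 55.2) [-1.  -0.2  0.4]
```

Firm contact: 8.9 N, and the TCP stopped about 1 mm short of its target. It is where I expected the stop to be. I back off uphill, then lift.

Request:
arm_command(delta_pos=[[1,0,-0.2],[3,0,-0.5],[8,0,-1.5],[18,0,-4],[28,0,-8]], rot=[[0,0,0],[0,0,0],[0,0,0],[0,0,0],[0,0,0]], claw=[0,0,0,0,0])

```text
t: 8.8
eef_pos: [457.9, -294.3, 63.4]
orientation: [-3.141, 0.066, 0.0]
force: [-0.4, 0.1, 0.0]
width: -0.1
```

Request:
arm_command(delta_pos=[[0,0,-30],[0,0,-70],[0,0,-120],[0,30,-150],[0,80,-165]], rot=[[0,0,0],[0,0,0],[0,0,0],[0,0,0],[0,0,0]], claw=[0,0,0,0,0])

```text
t: 9.43
eef_pos: [455.1, -374.6, 231.0]
orientation: [3.139, -0.062, 0.004]
force: [0.9, -0.6, -0.7]
width: -0.0
```

Request:
arm_command(delta_pos=[[-20,55,0],[-40,110,0],[-60,165,0],[-60,200,0],[-60,200,0]], rot=[[0,0,0],[0,0,0],[0,0,0],[0,0,0],[0,0,0]], claw=[0,0,0,0,0])

```text
t: 10.05
eef_pos: [384.9, -573.5, 226.8]
orientation: [-3.14, 0.069, 0.001]
force: [0.7, 1.4, -0.3]
width: -0.1
```

```bash
python3 - <<'E'
from h import *
plan()
for n in ("top","scene"):
    p,d=eyes.camera(n); W=cloud(n,d)
    c=p[135:290,265:375] if n=="top" else p[150:270,215:375]
    cv2.imwrite(f"pics/f_{n}.png",cv2.resize(c[:,:,::-1],None,fx=3.8 if n=="top" else 4.9,fy=3.8 if n=="top" else 4.9))
    for c in("red","blue"):
        q=W[masks(p)[c]]; q=w2c(q[~np.isnan(q[:,0])]); q=q[(abs(q[:,0])<150)&(abs(q[:,1])<80)]
        if len(q): print(n,c,len(q),q.mean(0).round(1),q.min(0).round(1),q.max(0).round(1))
E
```

```text
t 10.05 tcp chute [ 65.4 321.6 226.8] F chute [-0.7 -1.4 -0.3] rot [-0.04  0.04 -0.1 ] w -0.09663442988947898
top red 93 [ 72.6  39.8 100.7] [64.  31.2 96.8] [ 81.9  49.3 104.6]
top blue 112 [-85.  -38.8 120.7] [-95.5 -47.9 111.8] [-75.1 -29.8 124.9]
scene red 73 [74.6 42.7 99.8] [64.8 31.2 91.7] [ 84.1  51.9 103.6]
```

View pics/f_top.png

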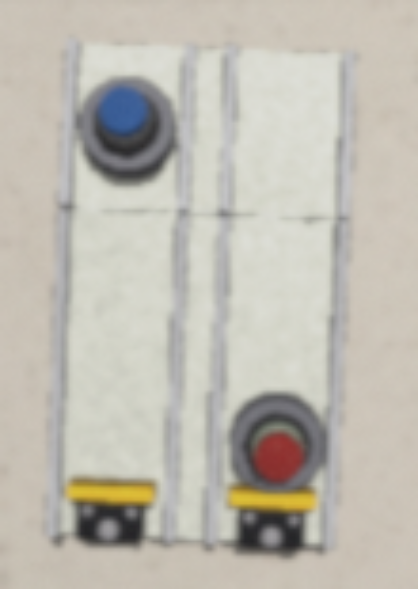

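View pics/f_scene.png

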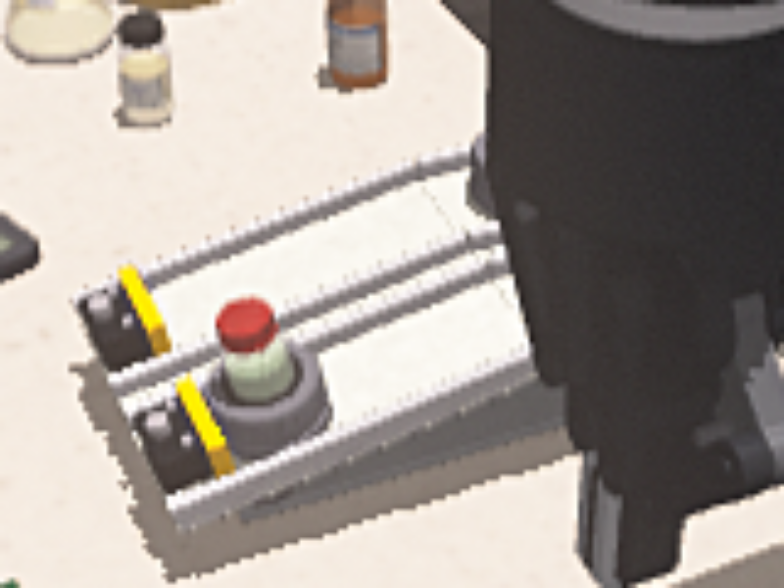

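```bash
python3 -c "
from rig import ticket
print(ticket.finish_job())"
```

```text
the job is handed in; nothing more can be done
None
```

The red-capped carrier now rests upright on the slope against its yellow stop (stop_1), and I handed the job in. I pushed it down the lane with the shut fingers at puck height, never gripping or lifting it. I then backed off uphill and moved the arm clear, about 10 s in.

- **At the stop:** the push force stayed around 1–2.5 N while sliding, then rose to 8.9 N with the tool stopped at the expected place.
- **Red carrier's final position:** its cap measured at chute x = 72.6 mm (top camera) and 74.6 mm (scene camera), about 100 mm high. Seated, it should be at about 74.6 and 101 mm. The cameras differ by 2 mm, which is within calibration. In the top picture the puck touches the yellow blade.
- **Blue carrier:** the top camera put it at chute (-85, -39) mm before and after, so it did not move. In the last scene picture the arm hid it.
- **Arm:** nothing was touching it at the end; the last force reading was about 1.6 N, which is noise level.

No check failed.

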